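# Unclamp a piston and show its underside to the inspection camera

### The arm

A 6-joint arm with a two-finger parallel gripper is mounted at the origin on the work surface. World frame = base frame: x ahead of the robot, y to its left, z up, the work surface at z = 0. Lengths are in m, angles in rad, forces in N, time in s.
With the tool pointing down it reaches from about 0.375 to 0.975 m from the base axis. Payload 3.8 kg.
Tool frame: the origin (TCP) lies midway between the tips of the shut fingers; the grasp point (between the pads) lies 19 mm behind it; z points along the fingers, y is the line along which they close (so a half turn about z gives the same grasp; the last joint's range is limited). The gripper opens to 85 mm and grips with 20 to 120 N. Pads are 22 mm wide; open, the fingers measure 114 mm over their backs; the gripper's body (76 mm by 85 mm) begins 54 mm behind the grasp point. The pads swing forward as they close: fully open they stand 13 mm farther back than shut.
Start: joints at [1.134, 0.264, 1.604, -0, 1.274, -0.037], TCP at [0.263, 0.622, 0.231] pointing down, gripper open.
Joint ranges: [-2.63, 2.63], [-0.94, 2.18], [0.31, 2.57], [-1.31, 4.45], [0, 2.66], [-2.55, 2.55]. Speed limits (rad/s): [2.57, 2.57, 3.14, 3.14, 3.14, 3.14].

### API

Orientations are given as a rotation vector (axis times angle).
In Python, from workcell import bot gives the robot as it stands.
- The arm moves only by the tool step_arm, never from a script. Its argument "motion" is a list of rows, each a list of 5 numbers: the finger opening in cm, from 0 to 8.54, then the shift along the tool's x, y, z in cm, then the turn about the tool's z in degrees. In form: [[claw, dx, dy, dz, twist], ...]. A call has 1 to 20 rows; each row is the pose to reach, as a shift and turn from the pose commanded when the call began, along the tool's axes at that moment; what a row does not reach only later rows make up. A row lasts 1/10 s, in which the tool goes at most 50 mm and 8.59 degrees, less where a joint would pass 70% of its speed; a pose out of reach is approached as far as the arm can. A call with a gripper value outside its range is refused whole. The fingers move at their own pace and stop on an object; "force" is the grip in N (left out, the last holds). Time passes only in rows, so rows that repeat a pose let the fingers close. It gives the time, the measured TCP pose, the force, the opening and the grip force at its end, in the units of the state.
- bot.read_state(): the state, without advancing time (a new reading comes with each control period).
- bot.read_camera(name): name is "scene" or "top" or "wrist"; returns (picture, depth): 480x640x3 uint8, red, green, blue; 480x640 float32, m along the optical axis (not along the pixel's ray), 0 where there is no reading.
- bot.calibration(name): a dict with "mtx" (3x3 intrinsics, pixels), "origin" and "orientation" of the camera in the world; the wrist camera has in their place "T_tool_cam" (4x4, takes a point from camera to tool coordinates, whose origin is the TCP and whose axes are the flange's). Camera axes: x right, y up, looking along -z (the intrinsics and any distortion apply to the point x, -y, -z); pixel columns grow to the right and rows downward; lengths in m; the calibration is good to about 2 mm. A picture is of the moment at which its call begins: read the wrist's pose just before it. calibration takes no time and is no camera call.
- bot.finish_job(): hands the job in; it is judged then, once.
The state is a dict: "time": time; "q": joint angles; "joint_vel": joint speeds; "joint_torque": joint torques, N m; "tool_pos": TCP position; "tcp_rot": TCP orientation; "wrist_force": force on the tool from outside, world axes, zero at the start; "torque": the same for the moment, N m; "width": opening from 0.0 (shut) to 1.0 (fully open); "grip_force": force on a finger pad.
Only numpy, scipy, OpenCV 4.12 (cv2) and the standard library are available. Lean on these libraries where they do the work, as an engineer would, in place of code of your own. Each camera call takes 0.05 s, during which the arm holds its last target. There are 200 camera calls.

### The job

Wind the hand crank of the clamping fixture anticlockwise (seen from above) until the clamp bar is fully back, then draw the piston straight up out of its nest. Finish holding it in the gripper, raised clear of everything in front of the inspection camera: about 14 cm from the lens, centred on it, tipped so that its hollow underside looks squarely into the lens; keep gripping it there, the program ends while holding. Do not disturb the finned cylinder, the bin of washers or the screwdriver.

Things in the scene. Friction and masses are not known exactly. Their poses are not given: they have to be found in the camera images.
- fixture: Fixture fixed on the bench: steel plate 130 (x) by 330 (y) by 12 mm; origin under its centre, z up. At y -100 mm a steel nest block 90 by 90 mm, top 46 mm above the bench, with a round hole holding the piston; at y +100 mm a grey gearbox 70 (x) by 80 (y) mm, top at 98 mm, the crank on top. The clamp bar runs along y over the piston and blocks lifting it; cranking draws it to +y.
- crank_axis (a point): Point on the crank's vertical axis of rotation, 138 mm above the bench (half way up the crank's grip).
- handle (a point): Centre of the crank's upright grip: a black round post 18 mm in diameter, 50 mm tall, spinning freely on its own pin. It stands on the flat crank arm (top 112 mm above the bench) and runs from 113 to 163 mm above the bench, this point at 138 mm. It travels round the crank axis on a circle of 50 mm radius.
- crank (a joint): Angle of the hand crank, rad: 0 = clamp bar fully forward, 12.57 (two full turns, a hard stop) = fully back; starts between 0 and 1.2. Grows as the crank turns anticlockwise seen from above. At 0 the arm points along the fixture's +x. It stays where it is left; turning takes about 1 to 3 N at the grip. Each turn moves the bar 40 mm.
- bar_tip (a point): Centre of the free end of the steel clamp bar (24 mm wide, 9 mm thick, 225 mm long, underside 85 mm and top 94 mm above the bench). Crank at 0: it is 15 mm past the piston's axis (to the fixture's -y); fully back: 65 mm short of that axis, clear of the piston and of an open gripper.
- piston: Aluminium piston, 46 mm in diameter, 56 mm tall, about 0.17 kg, two dark ring lines near its flat closed crown, hollow underneath. Origin: centre of its open underside; z along its axis to the crown. It stands crown up in the nest hole (floor 24 mm above the bench, 22 mm deep, radial play 1 mm); 34 mm stand out above the block, crown 80 mm above the bench.
- camera: Head of the fixed inspection camera: grey box 42 by 42 by 50 mm with a black round lens barrel 34 mm in diameter, 40 mm long. Origin: centre of the front glass, 122 mm above the bench; z axis = line of sight, out of the lens, up and towards the robot's side, 40 degrees from vertical. Wanted: piston underside centre on this axis 140 mm out, piston z along this z.
- camera_stand: Stand of the camera, fixed: steel base 100 by 90 by 12 mm and a short post behind the lens. Origin on the bench, z up; the camera looks up towards its -x.
- cylinder: Bystander, loose: finned die-cast engine cylinder, about 74 by 70 mm, 98 mm tall. Origin: centre of its underside.
- washer_bin: Bystander, loose: blue bin of washers, 150 by 110 by 60 mm. Origin: centre of its underside.
- screwdriver: Bystander, loose: screwdriver lying on the bench, about 200 mm long along its own x axis, handle to -x.
Things that resemble listed ones, but are neither listed nor needed, are in the scene too. Leave any green look-alike of the piston alone.

How it is judged:
By the outcome, as a careful person would: the job done as asked, in the order asked, and still so for the second after the job is handed in, while the arm keeps its last pose, push and grip.
It also fails if it takes over 69 s, if anything falls off the work surface, if the arm or the gripper's body presses on something with over 40 N, if the wrist force passes 120 N, or if a joint passes its speed limit or range.

## Working session

There is one attempt and no reset: what is moved stays moved. The work goes in short steps, Python scripts to look and compute and a tool call to move; the robot and the scene stay as the last step left them, time stands still between calls to the robot, and variables do not carry over. Pictures are saved under pics/ and viewed, at most 10 in all, crops included, and the job is handed in when it is done.

Besides the shell and the picture viewer there is one more tool, called after "Emit:" as name(argument=value, ...) on one line, values as JSON. step_arm: Moves the arm, as the interface text tells. Its arguments: {"type":"object","properties":{"motion":{"type":"array","items":{"type":"array","items":{"type":"number"}}},"force":{"type":"number"}},"required":["motion"]}

```bash
ls; mkdir -p pics; cat > h.py <<'E'
import numpy as np, cv2
from workcell import bot
from scipy.spatial.transform import Rotation as R
def campose(n, st=None):
    c=bot.calibration(n)
    K=np.array(c["mtx"])
    if n=="wrist":
        st=st or bot.read_state(); T=np.eye(4); T[:3,:3]=R.from_rotvec(st["tcp_rot"]).as_matrix(); T[:3,3]=st["tool_pos"]
        T=T@np.array(c["T_tool_cam"]); return K,T[:3,:3],T[:3,3],c
    o=np.array(c["orientation"],float)
    M=o if o.shape==(3,3) else R.from_rotvec(o).as_matrix()
    return K,M,np.array(c["origin"]),c
def cloud(n,depth,P):
    K,M,o,_=P; v,u=np.mgrid[:480,:640]
    p=np.stack([(u-K[0,2])/K[0,0]*depth,-(v-K[1,2])/K[1,1]*depth,-depth],-1)
    return p@M.T+o
def ray(P,u,v,z):
    K,M,o,_=P; d=M@np.array([(u-K[0,2])/K[0,0],-(v-K[1,2])/K[1,1],-1]); return o+d*(z-o[2])/d[2]
def shot(n,name=None):
    P=campose(n); im,d=bot.read_camera(n)
    if name: cv2.imwrite(f"pics/{name}.png",im[:,:,::-1])
    np.savez(f"{n}.npz",im=im,d=d); return P,im,d
E
python3 - <<'E'
from h import *
for n in ("scene","top","wrist"):
    P,im,d=shot(n,n+"0"); print({k:v for k,v in P[3].items()},(d>0).mean())
print(bot.read_state())
E
```

```text
pics
{'mtx': array([[580.06917636,   0.        , 322.73801223],
       [  0.        , 580.06917636, 227.95564507],
       [  0.        ,   0.        ,   1.        ]]), 'origin': array([ 1.0291422 , -0.88137319,  0.9000981 ]), 'orientation': array([0.91136531, 0.21343333, 0.41999502])} 0.995009765625
{'mtx': array([[519.75184602,   0.        , 328.47289539],
       [  0.        , 519.75184602, 236.97308006],
       [  0.        ,   0.        ,   1.        ]]), 'origin': array([0.31033652, 0.04124499, 1.39785515]), 'orientation': array([ 0.13882951, -0.15451373, -1.55405928])} 0.9959602864583333
{'mtx': array([[393.10939209,   0.        , 317.77815359],
       [  0.        , 393.10939209, 236.76897372],
       [  0.        ,   0.        ,   1.        ]]), 'T_tool_cam': array([[-4.05527595e-05,  9.62583359e-01,  2.70985748e-01,
         7.01185126e-02],
       [ 9.99998691e-01,  4.77374320e-04, -1.54605869e-03,
        -1.06444722e-03],
       [-1.61757200e-03,  2.70985331e-01, -9.62582118e-01,
        -1.42835513e-01],
       [ 0.00000000e+00,  0.00000000e+00,  0.00000000e+00,
         1.00000000e+00]])} 0.9959147135416667
{'time': 0.15, 'q': array([ 1.13408900e+00,  2.64624647e-01,  1.60508385e+00, -1.12002731e-05,
        1.27370643e+00, -3.69033551e-02]), 'joint_vel': array([-0.00222153, -0.00331326, -0.00289825, -0.00085167,  0.00020684,
        0.00077728]), 'joint_torque': array([-1.65294590e-03, -5.15907204e+01, -3.67960024e+01, -2.80399190e-04,
        8.09993595e-03, -4.88397836e-05]), 'tool_pos': array([0.26249686, 0.62123788, 0.2302053 ]), 'tcp_rot': array([-6.23748193e-01, -3.07862215e+00,  2.78611020e-03]), 'wrist_force': array([ 0.17594333, -0.26307504,  0.21705622]), 'torque': array([-0.02417473,  0.01077054,  0.03967745]), 'grip_force': 0.0, 'width': 1.0009308051539114}
```

View pics/top0.png

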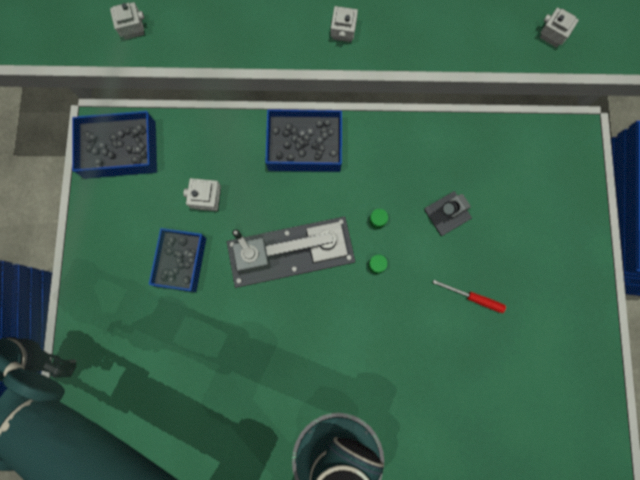

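View pics/scene0.png

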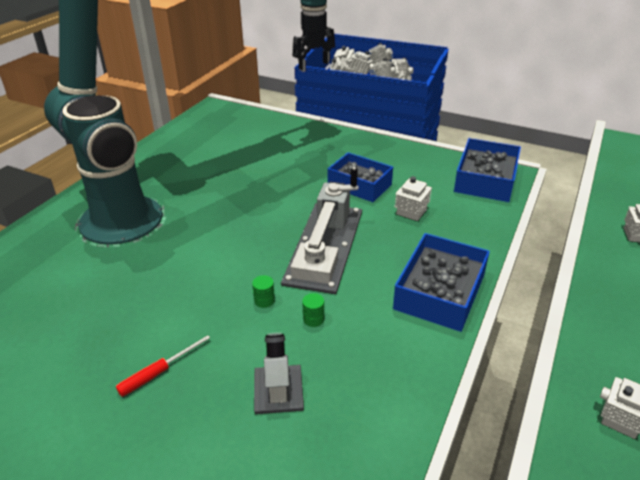

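```bash
python3 - <<'E'
from h import *
P=campose("top"); f=np.load("top.npz"); im,d=f["im"],f["d"]; C=cloud("top",d,P)
hsv=cv2.cvtColor(im,cv2.COLOR_RGB2HSV)
print("table z",np.median(C[300:340,400:430,2]))
def box(u0,v0,u1,v1,m):
    k=np.zeros(m.shape,bool);k[v0:v1,u0:u1]=1;return m&k
low=(hsv[...,1]<70)
# fixture all
m=box(220,210,362,292,low&(hsv[...,2]<255))
c,_=cv2.findContours(m.astype(np.uint8),cv2.RETR_EXTERNAL,cv2.CHAIN_APPROX_NONE)
m2=box(220,210,362,292,low&(C[...,2]<0.03)&(C[...,2]>0.004))
pts=C[m2][:,:2]
r=cv2.minAreaRect((pts*1000).astype(np.float32)); print("plate rect",r)
for lo,hi,bx,nm in [(.125,.18,(220,215,270,262),"handle"),(.09,.105,(220,225,275,275),"gear"),(.04,.052,(295,210,362,275),"nest"),(.075,.1,(265,220,345,262),"bar"),(.06,.18,(420,180,480,240),"cam"),(.006,.02,(415,180,485,245),"base"),(.06,.12,(180,170,225,215),'cyl')]:
    q=box(*bx,low&(C[...,2]>lo)&(C[...,2]<hi)); p=C[q]
    print(nm,len(p),p.mean(0).round(4),p.max(0).round(3) if len(p) else 0,cv2.minAreaRect((p[:,:2]*1000).astype(np.float32)))
for nm,t in (("post",(.125,.18,(220,215,270,262))),("cam",(.05,.18,(420,180,480,240)))):
    q=box(*t[2],low&(C[...,2]>t[0])&(C[...,2]<t[1])); print(nm); 
    v,u=np.where(q); print(u.min(),u.max(),v.min(),v.max())
np.set_printoptions(precision=3,suppress=True)
big=cv2.resize(np.hstack([im[205:295,220:365],im[175:265,410:500]]),None,fx=3.2,fy=3.2,interpolation=cv2.INTER_CUBIC)
cv2.imwrite("pics/crop1.png",big[:,:,::-1]); print(big.shape)
E
```

```text
table z -0.0005995966980111289
plate rect ((533.7042236328125, 131.79075622558594), (129.88153076171875, 329.79345703125), 12.778907775878906)
handle 47 [0.551  0.2538 0.156 ] [0.559 0.262 0.168] ((552.10302734375, 254.27117919921875), (13.338802337646484, 13.96487808227539), 10.664477348327637)
gear 795 [0.5107 0.2227 0.0973] [0.552 0.274 0.105] ((517.6017456054688, 218.21881103515625), (76.46925354003906, 107.96449279785156), 12.768978118896484)
nest 750 [0.5544 0.0299 0.0454] [0.608 0.086 0.052] ((556.1878662109375, 33.82685852050781), (91.08478546142578, 89.89381408691406), 12.995953559875488)
bar 813 [0.5409 0.0987 0.0911] [0.579 0.192 0.1  ] ((537.8977661132812, 102.98344421386719), (49.042144775390625, 187.53695678710938), 13.590845108032227)
cam 401 [ 0.6423 -0.2956  0.1059] [ 0.682 -0.26   0.134] ((646.31640625, -298.6834411621094), (41.871910095214844, 81.85520935058594), 30.765241622924805)
base 783 [ 0.6374 -0.2909  0.0115] [ 0.705 -0.235  0.02 ] ((645.135986328125, -297.982177734375), (88.80514526367188, 100.57142639160156), 30.683279037475586)
cyl 748 [0.6766 0.3637 0.0762] [0.718 0.415 0.103] ((680.3219604492188, 371.63995361328125), (86.8796615600586, 71.3920669555664), 84.75630187988281)
post
233 240 230 238
cam
442 469 194 216
(288, 752, 3)
```

View pics/crop1.png

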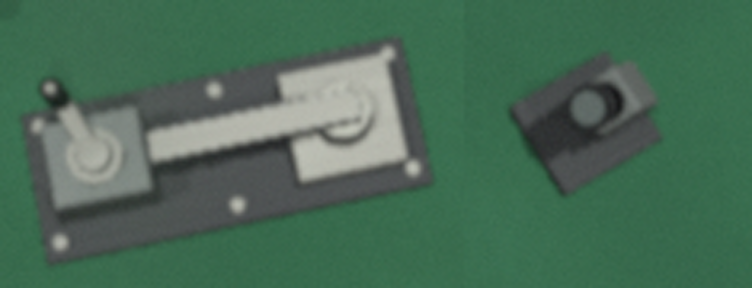

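```bash
python3 - <<'E'
from h import *
np.set_printoptions(precision=4,suppress=True)
P=campose("top"); f=np.load("top.npz"); im,d=f["im"],f["d"]; C=cloud("top",d,P)
hsv=cv2.cvtColor(im,cv2.COLOR_RGB2HSV)
m=(hsv[...,1]>180)&(hsv[...,0]>45)&(hsv[...,0]<75)&(C[...,2]>.03)&(C[...,2]<.07)
n,l,s,c=cv2.connectedComponentsWithStats(m.astype(np.uint8))
th=np.radians(12.8); X=np.array([np.cos(th),np.sin(th)]);Y=np.array([-X[1],X[0]]);O=np.array([.5337,.1318])
for i in range(1,n):
    if s[i,4]>40: 
        p=C[l==i].mean(0); print("green",p,"fixture xy",(p[:2]-O)@X,(p[:2]-O)@Y)
print("hub z",C[248:258,244:256,2])
# lens glass: dark px near (449,208)
print(C[200:220:2,440:462:2,2]); print(im[200:220:2,440:462:2].mean(-1))
print("glass",ray(P,449.5,208.5,.122))
print(R.from_rotvec(bot.read_state()["tcp_rot"]).as_matrix())
E
```

```text
hub z [[0.1129 0.1106 0.1126 0.1125 0.1128 0.1157 0.1177 0.1167 0.1137 0.1005
  0.1083 0.1005]
 [0.1079 0.1096 0.113  0.113  0.1164 0.1169 0.1159 0.1123 0.1118 0.112
  0.1015 0.1023]
 [0.1166 0.1146 0.1144 0.1179 0.1121 0.1137 0.1161 0.1104 0.1175 0.116
  0.1038 0.103 ]
 [0.112  0.1162 0.1156 0.1181 0.1171 0.1138 0.1184 0.1118 0.1142 0.1132
  0.1093 0.1003]
 [0.1144 0.12   0.1141 0.1114 0.1148 0.1167 0.1144 0.1151 0.1137 0.1206
  0.1111 0.1066]
 [0.1156 0.114  0.1141 0.1144 0.1139 0.1176 0.1129 0.1161 0.1177 0.1201
  0.1103 0.1064]
 [0.1139 0.1161 0.1075 0.116  0.1141 0.1088 0.1179 0.1147 0.1144 0.1172
  0.1058 0.1053]
 [0.1105 0.11   0.1136 0.1127 0.1153 0.1091 0.1146 0.1151 0.1092 0.1097
  0.1084 0.1061]
 [0.1026 0.1191 0.1154 0.118  0.115  0.1148 0.1127 0.1187 0.1112 0.1071
  0.1044 0.1093]
 [0.0984 0.1019 0.1121 0.1132 0.1118 0.1135 0.1099 0.1132 0.1035 0.0999
  0.1014 0.102 ]]
[[0.0111 0.0122 0.0128 0.0111 0.0127 0.1191 0.1063 0.1044 0.0915 0.0996
  0.0993]
 [0.0086 0.0163 0.0082 0.1195 0.1271 0.1308 0.1325 0.1262 0.1176 0.1051
  0.1038]
 [0.0136 0.0096 0.119  0.1237 0.1282 0.12
[... 1050 characters left out ...]
    101.     100.3333 100.      57.6667
   45.3333  25.3333  90.    ]
 [ 41.3333  45.      87.6667 102.6667 100.3333 100.6667  97.      54.6667
   40.      56.6667 100.3333]
 [ 48.      45.      62.      92.6667  98.3333  96.6667  77.6667  48.3333
   64.3333  86.      80.6667]
 [ 46.      48.6667  39.3333  55.      65.6667  59.      59.      77.6667
   83.3333  70.      66.3333]
 [ 50.      47.6667  49.3333  44.      41.      43.      68.      73.3333
   60.3333  67.      73.3333]
 [ 46.6667  51.      47.6667  46.3333  43.3333  47.3333  51.3333  65.
   73.      76.6667  77.    ]]
glass [ 0.6292 -0.2758  0.122 ]
[[-0.9211  0.3892 -0.0008]
 [ 0.3892  0.9211 -0.0017]
 [ 0.0001 -0.0018 -1.    ]]
```

Emit:
step_arm(motion=[[8.5, -1.5, -0.8, 0, 3], [8.5, -4.5, -2.5, 0, 9], [8.5, -8, -4.4, 0, 16], [8.5, -11.6, -6.4, 0, 23], [8.5, -15.2, -8.4, 0, 30], [8.5, -18.8, -10.4, 0, 37], [8.5, -22.4, -12.4, 0, 44], [8.5, -26, -14.3, 0, 50], [8.5, -29.5, -16.2, 0, 54], [8.5, -33, -18.2, 0, 54.3], [8.5, -36.5, -20.1, 0, 54.3], [8.5, -39, -21.5, 0, 54.3], [8.5, -40.5, -22.3, 0, 54.3], [8.5, -41, -22.5, 0, 54.3], [8.5, -41, -22.5, 0, 54.3], [8.5, -41, -22.5, 0, 54.3]])

```text
time: 1.75
tool_pos: [0.5521, 0.2557, 0.2312]
tcp_rot: [-1.959, -2.455, 0.0]
wrist_force: [-0.3, -1.3, 0.1]
width: 0.995
grip_force: 0.0
```

```bash
python3 - <<'E'
from h import *
np.set_printoptions(precision=4,suppress=True)
P,im,d=shot("wrist","w1"); C=cloud("wrist",d,P); st=bot.read_state()
M=R.from_rotvec(st["tcp_rot"]).as_matrix(); t=st["tool_pos"]; print(t,M[:,:2].T)
m=(C[...,2]>.13)&(C[...,2]<.172)&(np.hypot(C[...,0]-.552,C[...,1]-.255)<.03)
top=m&(C[...,2]>.157)
for k in (m,top): print(k.sum(),C[k].mean(0),cv2.minEnclosingCircle((C[k][:,:2]*1000).astype(np.float32)))
p=C[top].mean(0); print("tool delta",M.T@(p-t))
# crank hub
h=(C[...,2]>.108)&(C[...,2]<.12)&(np.hypot(C[...,0]-.5116,C[...,1]-.2293)<.03)
print("hub",h.sum(),C[h].mean(0))
E
```

```text
[0.552  0.256  0.2312] [[-0.2224  0.9749  0.0004]
 [ 0.9749  0.2224 -0.0005]]
1046 [0.552  0.2596 0.1571] ((552.560546875, 257.0182189941406), 9.052629470825195)
742 [0.5524 0.2579 0.1624] ((552.560546875, 257.0182189941406), 9.052629470825195)
tool delta [0.0018 0.0009 0.0688]
hub 1764 [0.5162 0.2346 0.1138]
```

View pics/w1.png

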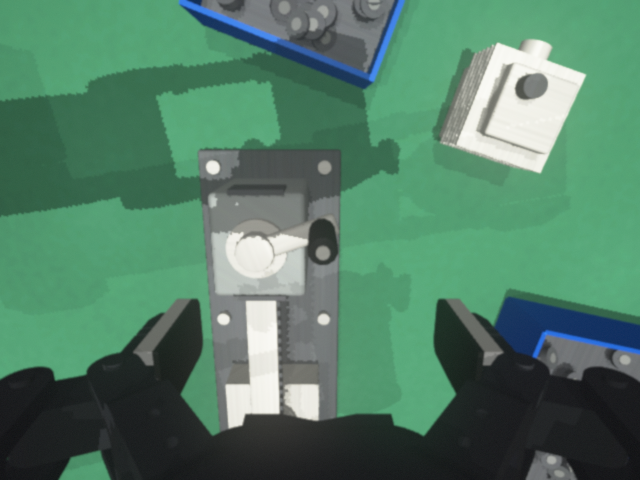

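Emit:
step_arm(motion=[[8.5, 0.2, 0.1, 1.5, 0], [8.5, 0.2, 0.1, 4, 0], [8.5, 0.2, 0.1, 7, 0], [8.5, 0.2, 0.1, 9.5, 0], [8.5, 0.2, 0.1, 10.7, 0], [8.5, 0.2, 0.1, 11, 0], [6, 0.2, 0.1, 11, 0], [3, 0.2, 0.1, 11, 0], [1, 0.2, 0.1, 11, 0], [1, 0.2, 0.1, 11, 0], [1, 0.2, 0.1, 11, 0], [1, 0.2, 0.1, 11, 0], [1, 0.2, 0.1, 11, 0]], force=30)

```text
time: 3.1
tool_pos: [0.5544, 0.2575, 0.1224]
tcp_rot: [1.96, 2.454, 0.003]
wrist_force: [1.2, 0.6, 4.0]
width: 0.203
grip_force: 29.6
```

```bash
python3 - <<'E'
import numpy as np, json
for a,e,n in ((21,261,20),(261,501,20),(501,722,19)):
    ph=np.radians(np.linspace(a,e,n+1)); 
    print(json.dumps([[1,round(5*(np.sin(p)-np.sin(ph[0])),2),round(5*(np.cos(p)-np.cos(ph[0])),2),0,0] for p in ph[1:]]))
E
```

```text
[[1, 0.93, -0.47, 0, 0], [1, 1.74, -1.13, 0, 0], [1, 2.4, -1.94, 0, 0], [1, 2.88, -2.88, 0, 0], [1, 3.15, -3.89, 0, 0], [1, 3.2, -4.93, 0, 0], [1, 3.04, -5.96, 0, 0], [1, 2.66, -6.94, 0, 0], [1, 2.09, -7.81, 0, 0], [1, 1.35, -8.55, 0, 0], [1, 0.48, -9.12, 0, 0], [1, -0.5, -9.5, 0, 0], [1, -1.53, -9.66, 0, 0], [1, -2.57, -9.61, 0, 0], [1, -3.58, -9.34, 0, 0], [1, -4.52, -8.86, 0, 0], [1, -5.33, -8.2, 0, 0], [1, -5.99, -7.39, 0, 0], [1, -6.46, -6.46, 0, 0], [1, -6.73, -5.45, 0, 0]]
[[1, -0.05, 1.04, 0, 0], [1, 0.11, 2.08, 0, 0], [1, 0.48, 3.05, 0, 0], [1, 1.05, 3.93, 0, 0], [1, 1.79, 4.67, 0, 0], [1, 2.67, 5.24, 0, 0], [1, 3.64, 5.61, 0, 0], [1, 4.68, 5.78, 0, 0], [1, 5.72, 5.72, 0, 0], [1, 6.73, 5.45, 0, 0], [1, 7.66, 4.98, 0, 0], [1, 8.47, 4.32, 0, 0], [1, 9.13, 3.51, 0, 0], [1, 9.61, 2.57, 0, 0], [1, 9.88, 1.56, 0, 0], [1, 9.93, 0.52, 0, 0], [1, 9.77, -0.51, 0, 0], [1, 9.39, -1.49, 0, 0], [1, 8.82, -2.36, 0, 0], [1, 8.09, -3.1, 0, 0]]
[[1, -0.85, -0.55, 0, 0], [1, -1.79, -0.93, 0, 0], [1, -2.79, -1.1, 0, 0], [1, -3.8, -1.07, 0, 0], [1, -4.79, -0.84, 0, 0], [1, -5.71, -0.41, 0, 0], [1, -6.52, 0.19, 0, 0], [1, -7.19, 0.95, 0, 0], [1, -7.7, 1.83, 0, 0], [1, -8.02, 2.79, 0, 0], [1, -8.15, 3.79, 0, 0], [1, -8.06, 4.8, 0, 0], [1, -7.78, 5.78, 0, 0], [1, -7.3, 6.67, 0, 0], [1, -6.65, 7.45, 0, 0], [1, -5.86, 8.08, 0, 0], [1, -4.96, 8.55, 0, 0], [1, -3.98, 8.82, 0, 0], [1, -2.97, 8.88, 0, 0]]
```

Test with the first quarter, then the rest.

Emit:
step_arm(motion=[[1, 0.93, -0.47, 0, 0], [1, 1.74, -1.13, 0, 0], [1, 2.4, -1.94, 0, 0], [1, 2.88, -2.88, 0, 0], [1, 3.15, -3.89, 0, 0], [1, 3.2, -4.93, 0, 0], [1, 3.04, -5.96, 0, 0], [1, 2.66, -6.94, 0, 0], [1, 2.09, -7.81, 0, 0], [1, 1.35, -8.55, 0, 0], [1, 0.48, -9.12, 0, 0], [1, -0.5, -9.5, 0, 0], [1, -1.53, -9.66, 0, 0], [1, -2.57, -9.61, 0, 0], [1, -3.58, -9.34, 0, 0], [1, -4.52, -8.86, 0, 0], [1, -5.33, -8.2, 0, 0], [1, -5.99, -7.39, 0, 0], [1, -6.46, -6.46, 0, 0], [1, -6.73, -5.45, 0, 0]])

```text
time: 5.1
tool_pos: [0.5148, 0.1803, 0.1223]
tcp_rot: [-1.96, -2.454, -0.001]
wrist_force: [-1.3, 2.8, 9.7]
width: 0.2
grip_force: 30.2
```

Emit:
step_arm(motion=[[1, -0.05, 1.04, 0, 0], [1, 0.11, 2.08, 0, 0], [1, 0.48, 3.05, 0, 0], [1, 1.05, 3.93, 0, 0], [1, 1.79, 4.67, 0, 0], [1, 2.67, 5.24, 0, 0], [1, 3.64, 5.61, 0, 0], [1, 4.68, 5.78, 0, 0], [1, 5.72, 5.72, 0, 0], [1, 6.73, 5.45, 0, 0], [1, 7.66, 4.98, 0, 0], [1, 8.47, 4.32, 0, 0], [1, 9.13, 3.51, 0, 0], [1, 9.61, 2.57, 0, 0], [1, 9.88, 1.56, 0, 0], [1, 9.93, 0.52, 0, 0], [1, 9.77, -0.51, 0, 0], [1, 9.39, -1.49, 0, 0], [1, 8.82, -2.36, 0, 0], [1, 8.09, -3.1, 0, 0]])

```text
time: 7.1
tool_pos: [0.4672, 0.2521, 0.1224]
tcp_rot: [1.958, 2.455, 0.004]
wrist_force: [4.1, 0.3, 5.2]
width: 0.201
grip_force: 29.9
```

Emit:
step_arm(motion=[[1, -0.85, -0.55, 0, 0], [1, -1.79, -0.93, 0, 0], [1, -2.79, -1.1, 0, 0], [1, -3.8, -1.07, 0, 0], [1, -4.79, -0.84, 0, 0], [1, -5.71, -0.41, 0, 0], [1, -6.52, 0.19, 0, 0], [1, -7.19, 0.95, 0, 0], [1, -7.7, 1.83, 0, 0], [1, -8.02, 2.79, 0, 0], [1, -8.15, 3.79, 0, 0], [1, -8.06, 4.8, 0, 0], [1, -7.78, 5.78, 0, 0], [1, -7.3, 6.67, 0, 0], [1, -6.65, 7.45, 0, 0], [1, -5.86, 8.08, 0, 0], [1, -4.96, 8.55, 0, 0], [1, -3.98, 8.82, 0, 0], [1, -2.97, 8.88, 0, 0], [1, -2.97, 8.88, 0, 0]])

```text
time: 9.1
tool_pos: [0.5609, 0.2419, 0.1224]
tcp_rot: [1.956, 2.454, -0.0]
wrist_force: [3.6, -3.8, 6.8]
width: 0.204
grip_force: 30.1
```

Emit:
step_arm(motion=[[1, 0.2, 0, 0, 0], [1, 0.4, 0, 0, 0], [1, 0.4, 0, 0, 0], [1, 0.4, 0, 0, 0]])

```text
time: 9.5
tool_pos: [0.5609, 0.2422, 0.1224]
tcp_rot: [1.954, 2.451, -0.005]
wrist_force: [5.4, -15.1, 8.1]
width: 0.2
grip_force: 30.1
```

Emit:
step_arm(motion=[[1, -0.2, 0, 0, 0], [4, -0.3, 0, 0, 0], [8.5, -0.3, 0, 0, 0], [8.5, -0.3, 0, 0, 0], [8.5, -0.3, 0, 0, 0], [8.5, -0.3, 0, -1.5, 0], [8.5, -0.3, 0, -4, 0], [8.5, -0.3, 0, -7, 0], [8.5, -2, -0.5, -9, 0], [8.5, -5, -1.2, -10, 0], [8.5, -9, -2.2, -10, 0], [8.5, -13, -3.2, -10, 0], [8.5, -17, -4.3, -10, 0], [8.5, -19, -4.8, -9, 0], [8.5, -20, -5.1, -8, 0], [8.5, -20.2, -5.1, -7, 0], [8.5, -20.2, -5.1, -7, 0], [8.5, -20.2, -5.1, -7, 0]])

```text
time: 11.3
tool_pos: [0.554, 0.0389, 0.1908]
tcp_rot: [-1.958, -2.455, 0.001]
wrist_force: [-0.7, -0.4, 0.5]
width: 0.998
grip_force: 0.0
```

```bash
python3 - <<'E'
from h import *
np.set_printoptions(precision=4,suppress=True)
P,im,d=shot("wrist","w2"); C=cloud("wrist",d,P); st=bot.read_state()
M=R.from_rotvec(st["tcp_rot"]).as_matrix(); t=st["tool_pos"]; print(t,st["wrist_force"])
m=(C[...,2]>.072)&(C[...,2]<.086)&(np.hypot(C[...,0]-.5559,C[...,1]-.0343)<.035)
p=C[m]; (c,r)=cv2.minEnclosingCircle((p[:,:2]*1000).astype(np.float32)); print(m.sum(),p.mean(0),c,r)
g=np.array([p[:,0].mean(),p[:,1].mean(),.08]); print("delta mean",M.T@(g-t)," circ",M.T@(np.array([c[0]/1e3,c[1]/1e3,.08])-t))
n=(C[...,2]>.041)&(C[...,2]<.05)&(np.hypot(C[...,0]-.5559,C[...,1]-.0343)<.08)
print("nest",cv2.minAreaRect((C[n][:,:2]*1000).astype(np.float32)))
E
```

```text
[0.5544 0.0389 0.1913] [0.1118 0.2664 0.2441]
3593 [0.5543 0.0362 0.0799] (554.57568359375, 35.068199157714844) 23.0181941986084
delta mean [-0.0027 -0.0007  0.1113]  circ [-0.0039 -0.0006  0.1113]
nest ((554.7479858398438, 34.82378387451172), (90.28538513183594, 90.35896301269531), 12.697510719299316)
```

View pics/w2.png

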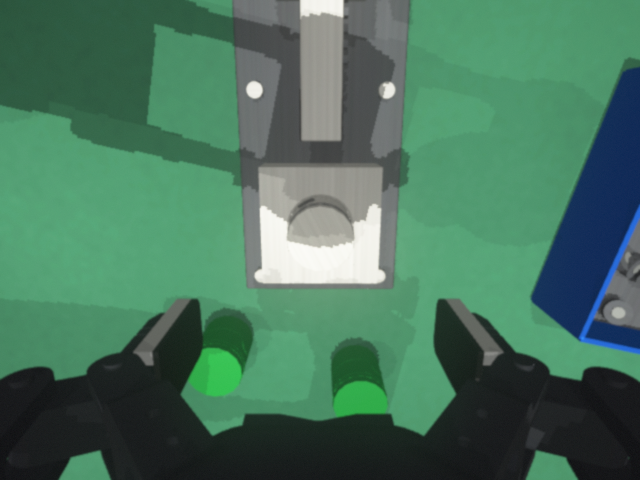

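Emit:
step_arm(motion=[[8.5, -0.4, -0.05, 2, 0], [8.5, -0.4, -0.05, 5, 0], [8.5, -0.4, -0.05, 9, 0], [8.5, -0.4, -0.05, 12, 0], [8.5, -0.4, -0.05, 13.8, 0], [8.5, -0.4, -0.05, 14.5, 0], [8.5, -0.4, -0.05, 14.5, 0], [6, -0.4, -0.05, 14.5, 0], [4, -0.4, -0.05, 14.5, 0], [3.5, -0.4, -0.05, 14.5, 0], [3.5, -0.4, -0.05, 14.5, 0], [3.5, -0.4, -0.05, 14.5, 0], [3.5, -0.4, -0.05, 14.5, 0]], force=30)

```text
time: 12.65
tool_pos: [0.5561, 0.0338, 0.048]
tcp_rot: [1.959, 2.453, 0.003]
wrist_force: [0.7, 1.1, 5.4]
width: 0.527
grip_force: 30.4
```

Emit:
step_arm(motion=[[3.5, 0, 0, -0.5, 0], [3.5, 0, 0, -1.5, 0], [3.5, 0, 0, -3, 0], [3.5, 0, 0, -5, 0], [3.5, 0, 0, -7, 0], [3.5, -0.5, 0, -8, 0], [3.5, -2, 0, -8, 0], [3.5, -4, 0, -8, 0], [3.5, -6, 0, -8, 0], [3.5, -7.2, 0, -7.5, 0], [3.5, -7.6, 0, -6, 0], [3.5, -7.6, 0, -4, 0], [3.5, -7.6, 0, -2.2, 0], [3.5, -7.6, 0, -1.4, 0], [3.5, -7.6, 0, -1.2, 0], [3.5, -7.6, 0, -1.2, 0]])

```text
time: 14.25
tool_pos: [0.5711, -0.0402, 0.0576]
tcp_rot: [-1.959, -2.455, 0.001]
wrist_force: [0.1, 0.1, -1.1]
width: 0.529
grip_force: 32.6
```

```bash
python3 - <<'E'
from h import *
np.set_printoptions(precision=4,suppress=True)
P,im,d=shot("wrist"); C=cloud("wrist",d,P); st=bot.read_state()
t=st["tool_pos"]; M=R.from_rotvec(st["tcp_rot"]).as_matrix(); print(t,st["wrist_force"],st["width"])
L=(C-t)@M  # tool coords
m=(np.hypot(L[...,0],L[...,1])<.03)&(L[...,2]<0.01)&(L[...,2]>-.06)
hsv=cv2.cvtColor(im,cv2.COLOR_RGB2HSV)
v,u=np.where(m); print(m.sum(),u.min(),u.max(),v.min(),v.max())
p=L[m]; print(np.percentile(p,[5,50,95],axis=0))
cr=np.hstack([im]); cv2.imwrite("pics/w3.png",im[:,:,::-1])
E
```

```text
[ 0.5718 -0.0403  0.0584] [ 0.4173 -0.1097 -1.868 ] 0.5293102708878833
22826 216 441 242 407
[[-0.0145 -0.0251 -0.0443]
 [ 0.0091 -0.0013 -0.0311]
 [ 0.0234  0.0232 -0.0059]]
```

View pics/w3.png

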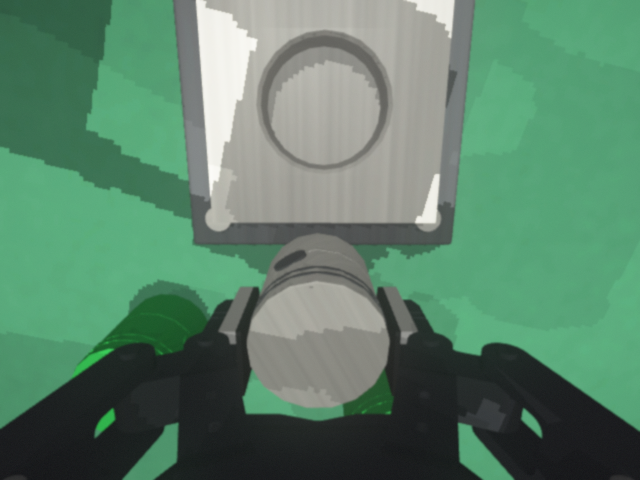

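Emit:
step_arm(motion=[[3.5, 0.3, 0, 0, 0], [3.5, 0.6, 0, 0, 0], [3.5, 0.9, 0, 0, 0], [3.5, 1.2, 0, 0, 0], [3.5, 1.5, 0, 0, 0], [3.5, 1.8, 0, 0, 0], [3.5, 2.1, 0, 0, 0], [3.5, 2.4, 0, 0, 0], [3.5, 2.7, 0, 0, 0], [3.5, 3.0, 0, 0, 0], [3.5, 3.1, 0, 0, 0], [3.5, 3.1, 0, 0, 0]])

```text
time: 15.5
tool_pos: [0.5677, -0.0135, 0.0618]
tcp_rot: [1.952, 2.45, -0.001]
wrist_force: [-0.7, -12.8, 8.3]
width: 0.528
grip_force: 35.4
```

```bash
cat > tilt.py <<'E'
from h import *
import sys
np.set_printoptions(precision=4,suppress=True)
P,im,d=shot("wrist",sys.argv[1]); C=cloud("wrist",d,P); st=bot.read_state()
t=st["tool_pos"]; M=R.from_rotvec(st["tcp_rot"]).as_matrix(); print(t,st["wrist_force"],st["width"])
L=(C-t)@M
g=im.astype(float).mean(-1)
m=(abs(L[...,1])<.016)&(abs(L[...,0])<.05)&(L[...,2]<-.005)&(L[...,2]>-.06)&(g>60)
v0,u0=np.where(m)
k=cv2.erode(m.astype(np.uint8),np.ones((3,3)))>0
p=L[k]
# RANSAC for the crown plane (normal in tool x-z mostly)
rng=np.random.default_rng(0); best=0
for _ in range(500):
    a=p[rng.choice(len(p),3,replace=False)]; n=np.cross(a[1]-a[0],a[2]-a[0]); l=np.linalg.norm(n)
    if l<1e-6: continue
    n/=l; i=abs((p-a[0])@n)<.0012
    if i.sum()>best and abs(n[1])<.25: best=i.sum(); q=p[i]
c=q.mean(0); n=np.linalg.svd(q-c,full_matrices=False)[2][2]; n*=-np.sign(n[2])
print("n pts",len(p),best,"crown c",c,"n",n,"tilt deg to +x",np.degrees(np.arctan2(n[0],-n[2])),"y",np.degrees(np.arcsin(n[1])))
print("crown x range",np.percentile(q[:,0],[1,99]),"z",np.percentile(q[:,2],[1,99]))
E
python3 tilt.py w4
```

```text
[ 0.5677 -0.0135  0.0619] [ -0.272  -12.3927   8.7997] 0.5258029171652657
n pts 12177 11433 crown c [ 0.0007 -0.0004 -0.0331] n [ 0.3533  0.0032 -0.9355] tilt deg to +x 20.689881646729223 y 0.18314206801795518
crown x range [-0.0175  0.0199] z [-0.0402 -0.0257]
```

Emit:
step_arm(motion=[[3.5, 0.3, 0, 0, 0], [3.5, 0.6, 0, 0, 0], [3.5, 0.9, 0, 0, 0], [3.5, 1.2, 0, 0, 0], [3.5, 1.2, 0, 0, 0]])

```text
time: 16.05
tool_pos: [0.5644, 0.0005, 0.0606]
tcp_rot: [1.956, 2.452, 0.003]
wrist_force: [1.0, -4.5, 5.1]
width: 0.528
grip_force: 31.3
```

```bash
python3 tilt.py w5
```

```text
[0.5644 0.0005 0.0606] [ 0.6156 -4.3481  5.2862] 0.526182404624856
n pts 11755 11009 crown c [ 0.0005 -0.0003 -0.0338] n [ 0.6123  0.0021 -0.7906] tilt deg to +x 37.75462622155021 y 0.11775399263870248
crown x range [-0.0136  0.0166] z [-0.0449 -0.0213]
```

Emit:
step_arm(motion=[[3.5, 0.15, 0, 0, 0], [3.5, 0.25, 0, 0, 0], [3.5, 0.25, 0, 0, 0], [3.5, 0.0, 0, 0, 0], [3.5, -1, 0, 0, 0], [3.5, -2.5, 0, 0, 0], [3.5, -3, 0, -1, 0], [3.5, -3, 0, -3, 0], [3.5, -3, 0, -6, 0], [3.5, -3, 0, -9, 0], [3.5, -3, 0, -12, 0], [3.5, -3, 0, -14, 0], [3.5, -3, 0, -15, 0], [3.5, -3, 0, -15, 0], [3.5, -3, 0, -15, 0]])

```text
time: 17.6
tool_pos: [0.5678, -0.0278, 0.2071]
tcp_rot: [-1.959, -2.453, 0.002]
wrist_force: [0.6, -0.7, -2.3]
width: 0.529
grip_force: 31.1
```

```bash
python3 tilt.py w6
```

```text
[ 0.5674 -0.0277  0.2065] [-0.2226  0.8843 -0.9453] 0.5298551355763134
n pts 11657 10926 crown c [ 0.0002 -0.0002 -0.0347] n [ 0.6385  0.0001 -0.7696] tilt deg to +x 39.67907057497309 y 0.006428340919143966
crown x range [-0.0133  0.0159] z [-0.046  -0.0216]
```

View pics/w6.png

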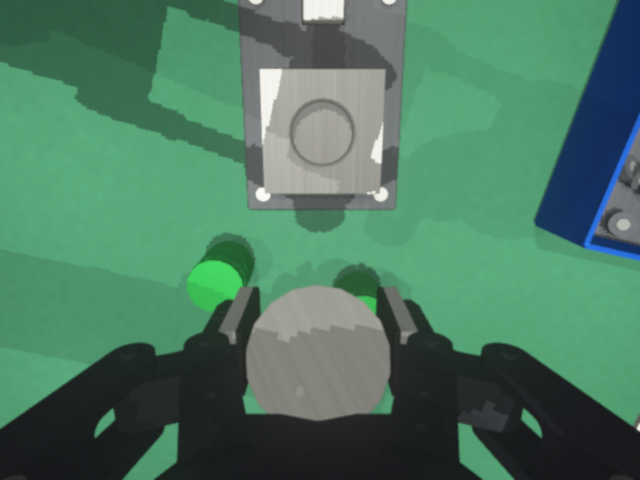

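Emit:
step_arm(motion=[[3.5, -0.8, 0, -1.5, -2], [3.5, -2.5, 0.2, -4, -4], [3.5, -5, 0.4, -6.5, -7], [3.5, -8, 0.6, -8.5, -10], [3.5, -11, 0.9, -9.3, -13], [3.5, -14, 1.2, -9.3, -16], [3.5, -17, 1.4, -9.3, -17.9], [3.5, -20, 1.6, -9.3, -17.9], [3.5, -23, 1.9, -9.3, -17.9], [3.5, -26, 2.1, -9.3, -17.9], [3.5, -28.5, 2.4, -9.3, -17.9], [3.5, -30.2, 2.5, -9.3, -17.9], [3.5, -30.9, 2.6, -9.3, -17.9], [3.5, -30.9, 2.6, -9.3, -17.9], [3.5, -30.9, 2.6, -9.3, -17.9]])

```text
time: 19.15
tool_pos: [0.6622, -0.3222, 0.3008]
tcp_rot: [-1.553, -2.729, -0.001]
wrist_force: [0.3, 0.4, -1.3]
width: 0.527
grip_force: 31.1
```

```bash
python3 tilt.py w7
```

```text
[ 0.6623 -0.322   0.3012] [-0.2938  0.2653 -1.3816] 0.5287668591133357
n pts 11754 10958 crown c [ 0.0008 -0.0004 -0.0336] n [ 0.6367  0.0022 -0.7711] tilt deg to +x 39.54696855851126 y 0.12852694753830368
crown x range [-0.0129  0.0165] z [-0.0449 -0.0206]
```

View pics/w7.png

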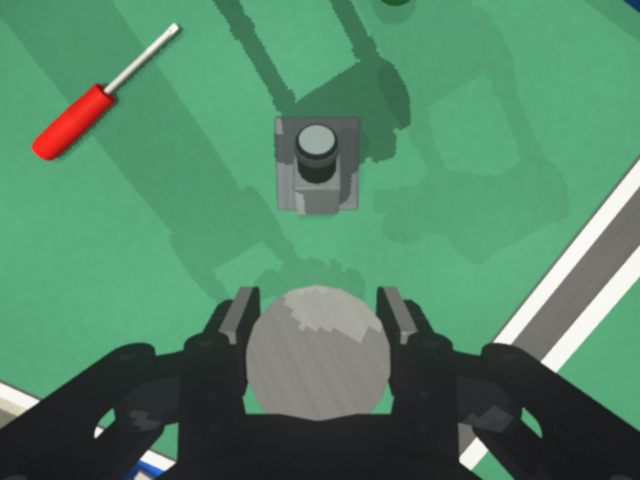

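```bash
python3 - <<'E'
from h import *
np.set_printoptions(precision=4,suppress=True)
P=campose("wrist"); f=np.load("wrist.npz"); im,d=f["im"],f["d"]; C=cloud("wrist",d,P)
st=bot.read_state(); t=st["tool_pos"]; M=R.from_rotvec(st["tcp_rot"]).as_matrix()
g=im.mean(-1); hsv=cv2.cvtColor(im,cv2.COLOR_RGB2HSV)
sub=((g>110)&(hsv[...,1]<90)).astype(np.uint8); k=np.zeros_like(sub);k[118:160,292:342]=sub[118:160,292:342]
n,l,s,c=cv2.connectedComponentsWithStats(k); i=1+s[1:,4].argmax(); cs,_=cv2.findContours((l==i).astype(np.uint8),cv2.RETR_EXTERNAL,cv2.CHAIN_APPROX_NONE)
e=cv2.fitEllipse(cs[0]); print(s[i],e)
G=ray(P,*e[0],.122); print("G wrist",G, "depth pt",np.median(C[l==i],axis=0), "G top",ray(campose("top"),448,208.3,.122))
# glass plane normal & base heading
q=C[(l==i)]; q0=q.mean(0); nn=np.linalg.svd(q-q0,full_matrices=False)[2][2]; print("glass normal",nn*np.sign(nn[2]))
b=(C[...,2]>.006)&(C[...,2]<.018)&(np.hypot(C[...,0]-.645,C[...,1]+.298)<.085)&(hsv[...,1]<90)
print("base",cv2.minAreaRect((C[b][:,:2]*1000).astype(np.float32)))
# crown: fit circle on bright pixel edges
m=((g>95)&(hsv[...,1]<60)).astype(np.uint8); k=np.zeros_like(m);k[280:412,243:395]=m[280:412,243:395]
k=cv2.morphologyEx(k,cv2.MORPH_OPEN,np.ones((7,7)))
cs,_=cv2.findContours(k,cv2.RETR_EXTERNAL,cv2.CHAIN_APPROX_NONE); cc=max(cs,key=cv2.contourArea)[:,0]
cc=cc[(cc[:,1]<408)]
nt=np.array([.6376,.001,-.7704]); nt/=np.linalg.norm(nt); ct=np.array([.0006,-.0004,-.0340])
K,Rc,o,_=P; nw=M@nt; cw=t+M@ct
D=np.stack([(cc[:,0]-K[0,2])/K[0,0],-(cc[:,1]-K[1,2])/K[1,1],-np.ones(len(cc))],-1)@Rc.T
pp=o+D*(((cw-o)@nw)/(D@nw))[:,None]
T=(pp-t)@M
ex=np.cross([0,1,0],nt); ex/=np.linalg.norm(ex)
a=np.stack([T[:,1],(T-ct)@ex],-1); A=np.c_[2*a,np.ones(len(a))]; x=np.linalg.lstsq(A,(a**2).sum(1),rcond=None)[0]
r=np.sqrt(x[2]+x[0]**2+x[1]**2); crown=ct+ex*x[1]; crown[1]=x[0]; print("circle r",r,"crown tool",crown)
h=np.radians(120.7); ax=np.array([np.sin(.6981)*np.cos(h),np.sin(.6981)*np.sin(h),np.cos(.6981)])
print("n world",nw,"axis",ax)
for GG in (G,):
    U=t+M@(crown-.056*nt); tg=GG+.14*ax; print("U",U,"target",tg,"tool delta cm",100*M.T@(tg-U))
E
```

```text
[299 125  35  29 813] ((316.14398193359375, 139.1061248779297), (28.2708740234375, 34.607696533203125), 89.2911376953125)
G wrist [ 0.6295 -0.272   0.122 ] depth pt [ 0.6294 -0.272   0.1237] G top [ 0.6297 -0.272   0.122 ]
glass normal [-0.5214  0.8533  0.0106]
base ((645.0054931640625, -297.7354736328125), (90.05416107177734, 98.9923095703125), 30.845619201660156)
circle r 0.022442116059836478 crown tool [ 0.0004 -0.0016 -0.0342]
n world [-0.3248  0.5479  0.7709] axis [-0.3282  0.5527  0.7661]
U [ 0.6789 -0.3532  0.2922] target [ 0.5836 -0.1947  0.2292] tool delta cm [18.4956 -0.0825  6.3125]
```

Emit:
step_arm(motion=[[3.5, 1, 0, 0, 0], [3.5, 3, 0, 0, 0], [3.5, 6, 0, 0.5, 0], [3.5, 9, 0, 1.5, 0], [3.5, 12, 0, 3, 0], [3.5, 15, -0.1, 4.5, 0], [3.5, 17, -0.1, 5.6, 0], [3.5, 18.1, -0.1, 6.1, 0], [3.5, 18.5, -0.1, 6.3, 0], [3.5, 18.5, -0.1, 6.3, 0], [3.5, 18.5, -0.1, 6.3, 0], [3.5, 18.5, -0.1, 6.3, 0], [3.5, 18.5, -0.1, 6.3, 0], [3.5, 18.5, -0.1, 6.3, 0]])

```text
time: 20.6
tool_pos: [0.5674, -0.1652, 0.2384]
tcp_rot: [1.555, 2.729, -0.0]
wrist_force: [0.8, -0.5, -1.4]
width: 0.528
grip_force: 31.1
```

```bash
python3 tilt.py w8; python3 - <<'E'
from h import *
np.set_printoptions(precision=4,suppress=True)
st=bot.read_state(); t=st["tool_pos"]; M=R.from_rotvec(st["tcp_rot"]).as_matrix()
nt=np.array([.6376,.001,-.7704]); nt/=np.linalg.norm(nt)
U=t+M@(np.array([.0004,-.001,-.0342])-.056*nt); tg=np.array([.5836,-.1947,.2292]); print(U,"err cm",100*M.T@(tg-U),st["time"],np.abs(st["joint_vel"]).max())
P,im,d=shot("scene"); big=cv2.resize(im[280:420,200:380],None,fx=4,fy=4,interpolation=cv2.INTER_CUBIC); cv2.imwrite("pics/s9.png",big[:,:,::-1])
E
```

```text
[ 0.5673 -0.1651  0.2383] [-0.2468  0.3764 -1.5755] 0.528636572967775
n pts 11757 10997 crown c [ 0.0008 -0.0003 -0.0342] n [ 0.6405 -0.0019 -0.7679] tilt deg to +x 39.83028660574555 y -0.11029696394075846
crown x range [-0.0128  0.0164] z [-0.0455 -0.0211]
[ 0.5844 -0.1961  0.2294] err cm [ 0.1582 -0.0006  0.0198] 20.65 0.00509588757463864
```

View pics/s9.png

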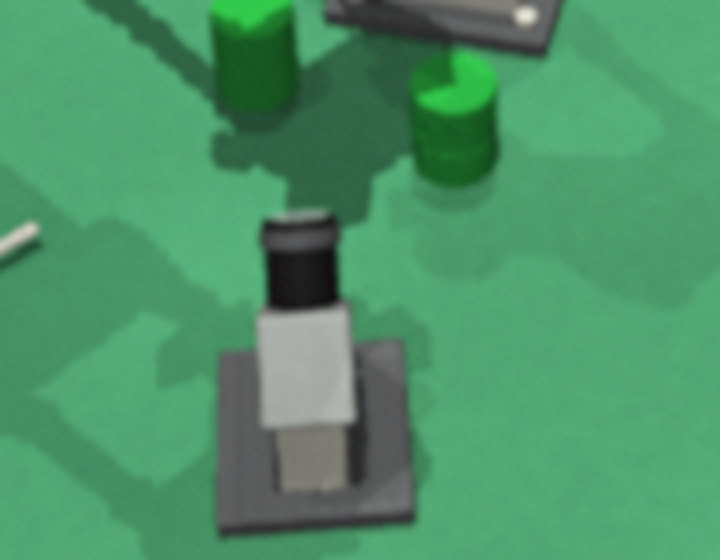

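Emit:
step_arm(motion=[[3.5, 0.1, 0, 0, 0], [3.5, 0.15, 0, 0, 0], [3.5, 0.15, 0, 0, 0], [3.5, 0.15, 0, 0, 0], [3.5, 0.15, 0, 0, 0]])

```text
time: 21.2
tool_pos: [0.5663, -0.1634, 0.2383]
tcp_rot: [1.554, 2.73, -0.0]
wrist_force: [0.7, 0.5, -1.3]
width: 0.526
grip_force: 31.1
```

```bash
python3 - <<'E'
from h import *
np.set_printoptions(precision=4,suppress=True)
P,im,d=shot("scene"); K,Rc,o,_=P
G=np.array([.6296,-.272,.122]); ax=np.array([-.3282,.5527,.7661])
px=[]
for s in (0,.14,.196):
    c=Rc.T@(G+s*ax-o); px.append((K[0,0]*c[0]/-c[2]+K[0,2], K[1,1]*-c[1]/-c[2]+K[1,2]))
print(np.array(px))
u0,v0=180,180; b=cv2.resize(im[v0:v0+200,u0:u0+260],None,fx=3,fy=3,interpolation=cv2.INTER_CUBIC)
for p in px: cv2.circle(b,(int((p[0]-u0)*3),int((p[1]-v0)*3)),3,(255,0,0),-1)
cv2.imwrite("pics/s10.png",b[:,:,::-1])
E
```

```text
[[273.2079 333.5131]
 [269.379  255.8318]
 [267.8629 225.0718]]
```

View pics/s10.png

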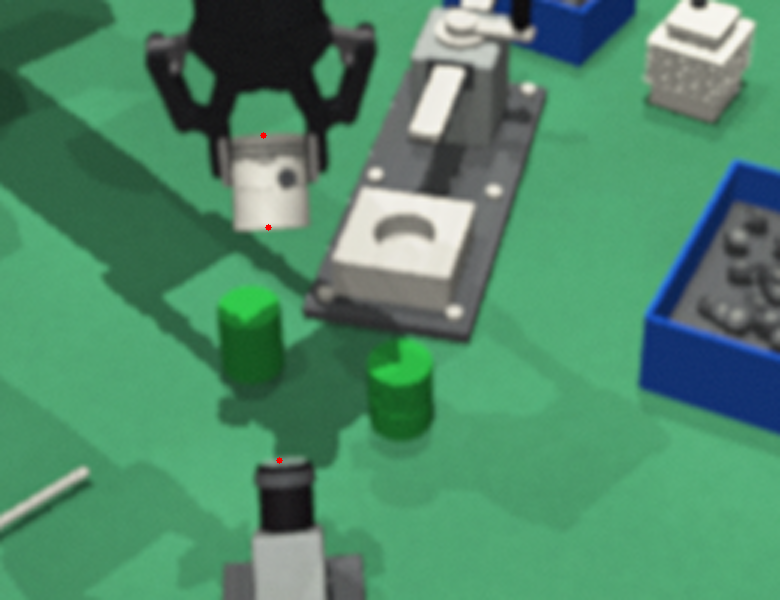

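The picture shows the piston on the lens axis: its underside is at about (270,228) against a predicted (268,227), and its crown at (267,137) against (263,135). Both are within calibration error. The clamp bar is fully back and the bystanders are where they were.

```bash
python3 -c "
from workcell import bot
print(bot.finish_job())"
```

```text
the job is handed in; nothing more can be done
None
```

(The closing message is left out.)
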